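# Load the electronics unit onto its test cradle

## Task

Slide the black electronics unit up the ramp of the blue test cradle - slide it, do not lift it - until its tail drops behind the yellow lip and it sits flat on the plate, without ramming the rubber buffers. Then pull it back by its red handle against the lip with about 12 N to check that it has caught, let go of it there, and leave the other things on the bench and the emergency stop alone.

Things in the scene. Friction and masses are not known exactly. Their poses are not given: they have to be found in the camera images.
- unit_center (a point): Centre (half-way up) of the loose black electronics unit, 0.65 to 1 kg: a box 110 mm long (x), 100 wide (y), 44 high (z), gold connectors on its sides, thin red guard bails on top (to 60 mm, not for gripping). x points to its nose, which goes up the ramp first; z up. It starts flat on the table before the ramp, up to 0.25 rad askew and 20 mm off line.
- unit_handle (a point): Centre of the bar of the unit's red U-shaped pull handle, on its tail face: a square 10 mm bar along the unit's y, 60 mm free between its legs, 38 mm above the unit's underside and 54 mm behind the tail face (49 mm free between bar and face). Axes as the unit's. From above it can be gripped, or loosely straddled with one finger either side (along x) and pushed or pulled.
- unit_tail (a point): Middle of the bottom edge of the unit's tail face; axes as the unit's.
- unit_nose (a point): Middle of the bottom edge of the unit's nose face; axes as the unit's.
- unit: The electronics unit itself; origin at the centre of its underside, axes as above.
- cradle: Fixed test cradle, 150 mm wide. Origin on the table below the inner face of the lip, mid-width; x = pushing direction, z up. Along x: steel ramp from the table at -116 mm up to 24 mm height at -8 mm (12.5 deg); flat lip top, 24 mm high, -8 to 0; then a level plate at height 14 mm; buffer faces at 116 mm (a seated unit has 6 mm of play); end wall to 142 mm, 52 mm high.
- lip: The rigid yellow lip bar across the top of the ramp (part of the cradle), 8 x 105 mm, 24 mm high. Origin and axes as the cradle's.
- lip_edge (a point): Middle of the upper inner edge of the lip, 24 mm above the table; axes as the cradle's.
- buffers: The two fixed black rubber buffers (18 mm diameter, centres 28 mm above the table, 30 mm either side) on the cradle's end wall. Origin and axes as the cradle's.
- estop (a joint): Travel of the red mushroom button of the emergency stop (a yellow box 72 x 72 mm and 50 mm high, 78 mm with the button, fixed on the bench): 0 = up, 0.006 m = pressed. Leave it alone.
- tape: Amber tape roll lying flat, 80 mm diameter, 19 mm high, beside the cradle; origin under its centre. Leave it alone.
- cap_jar: Jar of dust caps with red lid, 52 mm diameter, 62 mm high, beside the cradle; origin under its centre. Leave it alone.
- driver: Screwdriver with blue handle, 190 mm long, lying on the bench; leave it alone.
- mouse: Black computer mouse, about 75 x 60 mm, 33 mm high; leave it alone.
- solvent: Solvent bottle with blue cap, 60 mm diameter, 165 mm high; leave it alone.
- saver_tray: Blue divided tray holding gold connector savers, 130 x 100 mm, 30 mm high; origin under its centre. Leave it alone.
- ramp_foot (a point): Middle of the foot of the ramp, on the table; axes as the cradle's. Upright blue guides line the way, 105 mm apart inside (2.5 mm play each side), 20 mm above the ramp and up to 44 mm height beside the plate; on the ramp's lowest 40 mm they flare to about 121 mm. Ramp and plate are slick (friction 0.2 to 0.4: the unit may slide back if let go on the ramp), the table less so (0.36 to 0.75).
Not all that is in view belongs to the job. Leave any pink or purple look-alike of the unit alone.

How it is judged:
By the outcome, as a careful person would: the job done as asked, in the order asked, and still so for the second after the job is handed in, with the robot touching nothing.
It also fails if it takes over 64 s, if anything falls off the work surface, if the arm or the gripper's body presses on something with over 40 N, if the wrist force passes 120 N, or if a joint passes its speed limit or range.

## Robot

A 6-joint arm with a two-finger parallel gripper is mounted at the origin on the work surface. World frame = base frame: x ahead of the robot, y to its left, z up, the work surface at z = 0. Lengths are in mm, angles in rad, forces in N, time in s.
With the tool pointing down it reaches from about 250 to 775 mm from the base axis. Payload 8.9 kg.
Tool frame: the origin (TCP) lies midway between the tips of the shut fingers; the grasp point (between the pads) lies 19 mm behind it (manip.hold_point_z is the distance from the TCP to the grasp point, in mm); x points along the fingers, y is the direction in which the jaws open and shut, and the axes are right-handed (so a half turn about x gives the same grasp; the last joint's range is limited). The gripper opens to 85 mm and grips with 20 to 120 N. Pads are 22 mm wide; open, the fingers measure 114 mm over their backs; the gripper's body (76 mm by 85 mm) begins 54 mm behind the grasp point. The pads swing forward as they close: fully open they stand 13 mm farther back than shut.
Start: joints at [1.092, 0.291, -0.153, 1.127, 0, 1.431], TCP at [174.976, 494.982, 231.305] pointing down, gripper open.
Joint ranges: [-2.52, 2.52], [-0.91, 1.74], [-1.3, 1.37], [-1.96, 2.02], [-1.52, 1.47], [-3.14, 3.14]. Speed limits (rad/s): [2.22, 2.22, 2.79, 3.14, 3.14, 3.14].

## Interface

Orientations are given as a rotation vector (axis times angle).
In Python, from station import manip, imaging gives the robot as it stands. The module is installed in compiled form; this text tells all that it offers.
- The arm moves only by the shell command python3 -m inch 'ROWS' [FORCE]. ROWS is JSON, a list of rows, each a list of 3 entries, a list of its own where there are three numbers: the shift along the tool's x, y, z in mm, then the turn, a rotation vector about the tool's x, y, z in degrees, then the closure, from 0 (fully open) to 1 (shut). In form: [[[x, y, z], [ax, ay, az], claw], ...]. A call has 1 to 12 rows; each row is the pose to reach, as a shift and turn from the pose commanded when the call began, along the tool's axes at that moment; what a row does not reach only later rows make up. A row lasts 1/8 s, in which the tool goes at most 62.5 mm and 10.7 degrees, less where a joint would pass 70% of its speed; a pose out of reach is approached as far as the arm can. A call with a gripper value outside its range is refused whole. The fingers move at their own pace and stop on an object; FORCE is the grip in N (left out, the last holds). Time passes only in rows, so rows that repeat a pose let the fingers close. It gives the time, the measured TCP pose, the force and the opening at its end, in the units of the state.
- manip.read_state(): the state, without advancing time (a new reading comes with each control period).
- imaging.get_image(name): name is "scene" or "top" or "wrist"; returns the picture (480x640x3 uint8, red, green, blue); there is no depth.
- imaging.calibration(name): a dict with "vfov" (degrees; the focal length in pixels is half the picture's height over the tangent of half this angle, whatever the lens; pixels are square), "cx", "cy" (the principal point, pixels), "eye" and "rotation" of the camera in the world. Camera axes: x right, y up, looking along -z (the intrinsics and any distortion apply to the point x, -y, -z); pixel columns grow to the right and rows downward; lengths in mm; the calibration is good to about 2 mm. A picture is of the moment at which its call begins: read the wrist's pose just before it. calibration takes no time and is no camera call; for the wrist camera it gives the pose at the moment of the call.
- manip.sign_off(): hands the job in, once; it reports no verdict.
The state is a dict: "time": time; "joint_positions": joint angles; "dq": joint speeds; "joint_torque": joint torques, N m; "position": TCP position; "tool_rot": TCP orientation; "contact_force": force on the tool from outside, world axes, zero at the start; "torque": the same for the moment, N m; "width": finger opening in mm.
Only numpy, scipy, OpenCV 4.12 (cv2) and the standard library are available. Lean on these libraries where they do the work, as an engineer would, in place of code of your own. Each camera call takes 0.05 s, during which the arm holds its last target.

## Working session

There is one attempt and no reset: what is moved stays moved. The work goes in short steps, Python scripts to look and compute and a shell command to move; the robot and the scene stay as the last step left them, time stands still between calls to the robot, and variables do not carry over. Pictures are saved under pics/ and viewed, and the job is handed in when it is done.

```bash
mkdir -p pics; ls
python3 - <<'E'
from station import manip, imaging
import cv2, numpy as np
s=manip.read_state(); print({k:np.round(v,3).tolist() for k,v in s.items()})
for n in ["scene","top","wrist"]:
    c=imaging.calibration(n); print(n,{k:(np.round(v,4).tolist() if not isinstance(v,str) else v) for k,v in c.items()})
    cv2.imwrite(f"pics/a_{n}.png",imaging.get_image(n)[:,:,::-1])
print(manip.hold_point_z)
E
```

```text
pics
{'time': 0.0, 'joint_positions': [1.092, 0.291, -0.154, 1.127, 0.0, 1.432], 'dq': [-0.002, -0.001, 0.001, 0.001, 0.001, -0.001], 'joint_torque': [-0.002, -53.715, 33.137, 0.016, -0.0, -0.0], 'position': [174.77, 494.58, 230.734], 'tool_rot': [0.266, 1.555, -0.268], 'contact_force': [-0.842, -0.335, 0.15], 'torque': [-0.04, -0.059, 0.012], 'width': 85.504}
scene {'vfov': 55.7593, 'cx': 317.2939, 'cy': 230.136, 'eye': [1275.9902, -11.7896, 970.8092], 'rotation': [0.5367, 0.5672, 1.5923]}
top {'vfov': 53.631, 'cx': 324.7743, 'cy': 242.5989, 'eye': [297.8224, -56.7095, 1409.9073], 'rotation': [0.1226, -0.1402, -1.5773]}
wrist {'vfov': 71.105, 'cx': 314.6395, 'cy': 239.0116, 'eye': [111.8902, 517.5902, 372.9944], 'rotation': [-0.2312, -0.1621, 1.2223]}
18.700000000000003
```

View pics/a_scene.png

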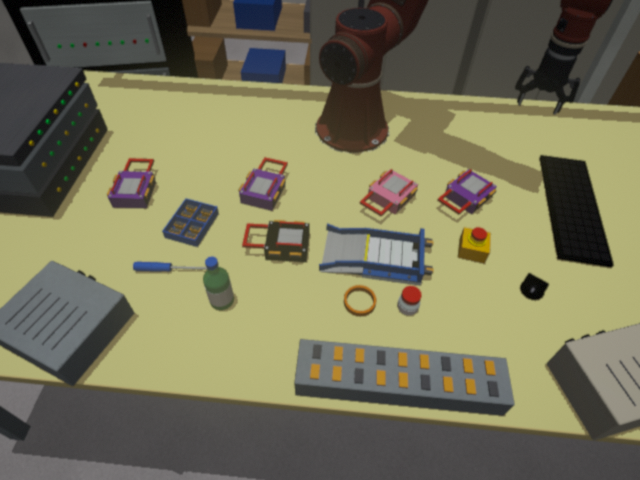

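View pics/a_top.png

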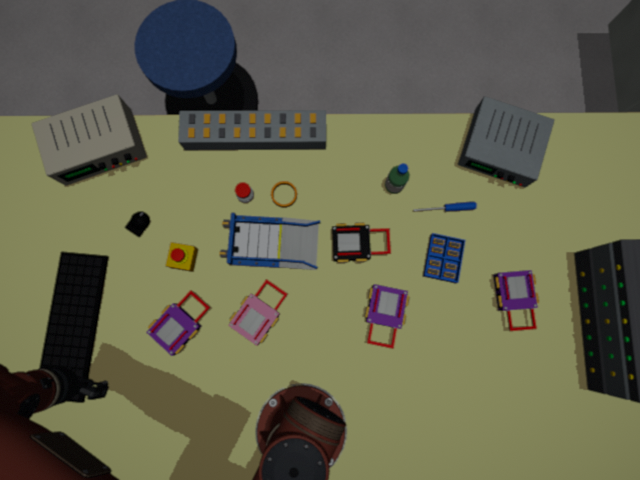

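View pics/a_wrist.png

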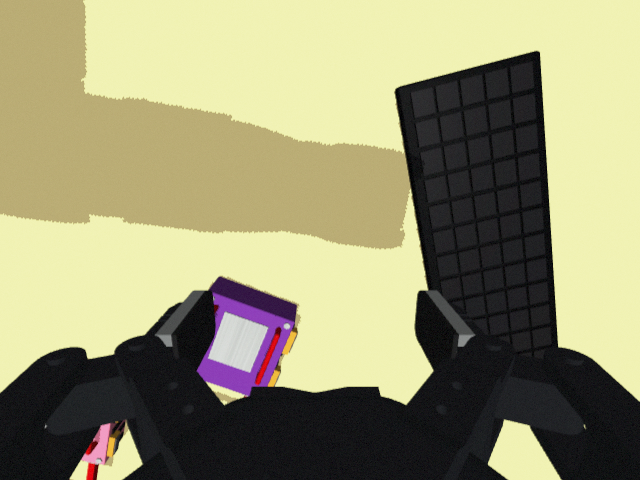

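```bash
cat > h.py <<'E'
import numpy as np, cv2
from scipy.spatial.transform import Rotation as R
from station import manip, imaging
def ray(c,u,v):
    f=240/np.tan(np.radians(c["vfov"])/2)
    d=np.array([(u-c["cx"])/f,-(v-c["cy"])/f,-1.0])
    return np.array(c["eye"]),R.from_rotvec(c["rotation"]).apply(d)
def onz(c,u,v,z):
    e,d=ray(c,u,v); return e+d*(z-e[2])/d[2]
def proj(c,p):
    f=240/np.tan(np.radians(c["vfov"])/2)
    q=R.from_rotvec(c["rotation"]).inv().apply(np.array(p,float)-np.array(c["eye"]))
    return np.array([c["cx"]+f*q[0]/-q[2], c["cy"]-f*q[1]/-q[2]])
E
python3 - <<'E'
from h import *
im=cv2.imread("pics/a_top.png"); 
cv2.imwrite("pics/b_top.png",cv2.resize(im[190:290,210:410],None,fx=4,fy=4,interpolation=cv2.INTER_CUBIC))
im=cv2.imread("pics/a_scene.png"); 
cv2.imwrite("pics/b_scene.png",cv2.resize(im[200:300,235:445],None,fx=3.8,fy=3.8,interpolation=cv2.INTER_CUBIC))
s=manip.read_state(); print(R.from_rotvec(s["tool_rot"]).as_matrix().round(3))
c=imaging.calibration("top")
for n,u,v,z in [("unit",352,242,44),("handle",388,241,38),("lip",280,242,24)]: print(n,onz(c,u,v,z))
E
```

```text
[[-0.001  0.333  0.943]
 [-0.001  0.943 -0.333]
 [-1.    -0.001 -0.   ]]
unit [ 529.11430273 -152.88517241   44.        ]
handle [ 532.08197657 -259.13633732   38.        ]
lip [534.56855395  58.81616806  24.        ]
```

View pics/b_top.png

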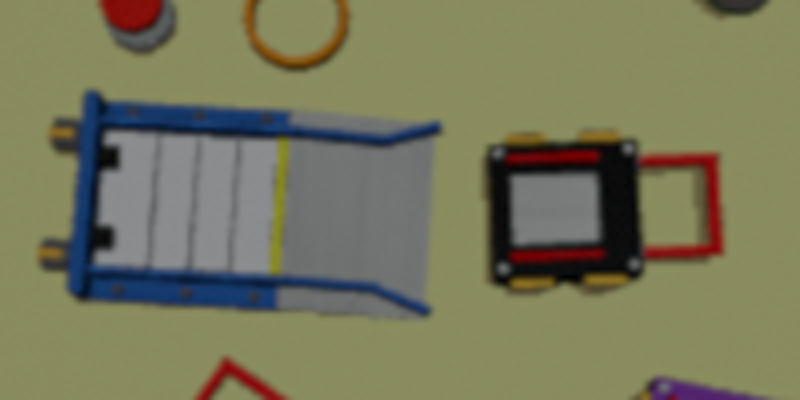

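View pics/b_scene.png

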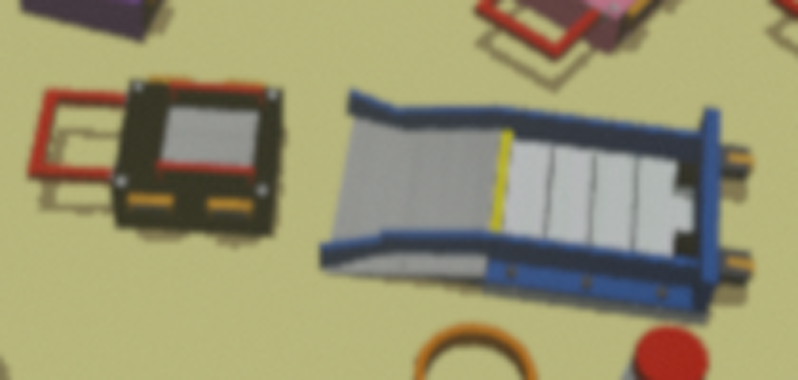

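Run:
```python
from h import *
s=manip.read_state(); Rt=R.from_rotvec(s["tool_rot"]); c=imaging.calibration("wrist")
off=Rt.inv().apply(np.array(c["eye"])-s["position"]); Rc=Rt.inv()*R.from_rotvec(c["rotation"])
print("off",off, "view dir tool",Rc.apply([0,0,-1]),"up",Rc.apply([0,1,0]))
T=R.from_matrix(np.array([[0,0,1],[0,1,0],[-1,0,0]]).astype(float))
print(T.as_matrix())
for p in [(470,-60,300),(520,-60,300),(520,0,330),(520,-230,250)]:
    cc=dict(c); cc["eye"]=np.array(p)+T.apply(off); cc["rotation"]=(T*Rc).as_rotvec()
    print(p,[onz(cc,u,v,20)[:2].round().tolist() for u,v in [(0,0),(639,0),(639,479),(0,479),(320,240),(320,380)]])
d=np.array([470,-60,300])-s["position"]; print(Rt.inv().apply(d), (Rt.inv()*T).as_rotvec(degrees=True))
```

```text
off [-142.21344412    0.51892753  -66.97995481] view dir tool [ 9.65055538e-01 -5.97572934e-05  2.62045425e-01] up [ 0.2620453   0.00124142 -0.96505478]
[[ 0.  0.  1.]
 [ 0.  1.  0.]
 [-1.  0.  0.]]
(470, -60, 300) [[247.0, -403.0], [248.0, 295.0], [920.0, 464.0], [919.0, -568.0], [519.0, -53.0], [732.0, -52.0]]
(520, -60, 300) [[297.0, -403.0], [298.0, 295.0], [970.0, 464.0], [969.0, -568.0], [569.0, -53.0], [782.0, -52.0]]
(520, 0, 330) [[286.0, -367.0], [287.0, 380.0], [1007.0, 562.0], [1006.0, -545.0], [577.0, 8.0], [806.0, 9.0]]
(520, -230, 250) [[315.0, -532.0], [316.0, 83.0], [909.0, 232.0], [908.0, -678.0], [555.0, -223.0], [743.0, -223.0]]
[ -68.7941159  -424.65404368  463.16703303] [-19.46861056  -0.0195654    0.05703123]
```

```bash
python3 -m inch '[[[-20,-40,45],[-5,0,0],0],[[-20,-80,90],[-10,0,0],0],[[-20,-120,135],[-15,0,0],0],[[-20,-160,185],[-19.5,0,0],0],[[-20,-210,240],[-19.5,0,0],0],[[-20,-260,300],[-19.5,0,0],0],[[-20,-310,357],[-19.5,0,0],0],[[-20,-360,415],[-19.5,0,0],0],[[-20,-418,482],[-19.5,0,0],0],[[-20,-418,482],[-19.5,0,0],0],[[-20,-418,482],[-19.5,0,0],0],[[-20,-418,482],[-19.5,0,0],0]]'
python3 - <<'E'
from h import *
s=manip.read_state(); print(s["position"],np.abs(s["dq"]).max(),R.from_rotvec(s["tool_rot"]).as_matrix().round(3).tolist(),s["contact_force"])
import pickle
c=imaging.calibration("wrist"); im=imaging.get_image("wrist")
pickle.dump(c,open("c1.pkl","wb")); cv2.imwrite("pics/c_wrist.png",im[:,:,::-1])
E
```

```text
time: 1.65
position: [490.0, -60.3, 250.8]
tool_rot: [0.001, 1.572, -0.001]
contact_force: [-0.4, 0.6, -0.2]
width: 85.6
[490.00454539 -60.32340601 250.76511145] 0.04042228754597595 [[-0.001, 0.001, 1.0], [0.001, 1.0, -0.001], [-1.0, 0.001, -0.001]] [-0.38578738  0.57473178 -0.24340118]
```

View pics/c_wrist.png

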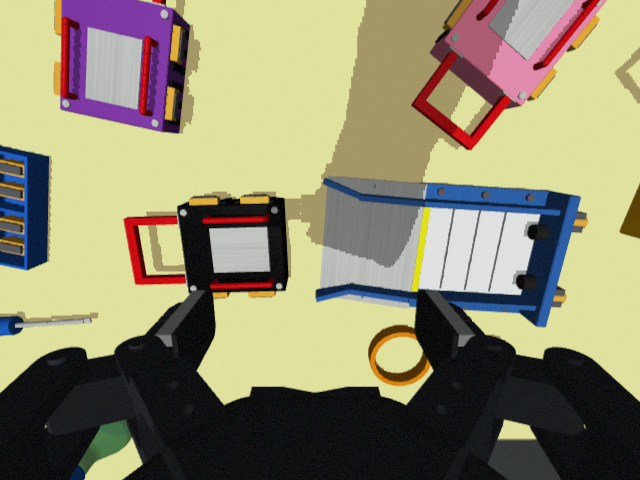

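Run:
```python
from h import *
im=cv2.imread("pics/c_wrist.png")
cv2.imwrite("pics/d1.png",cv2.resize(im[165:335,310:590],None,fx=2.8,fy=2.8,interpolation=cv2.INTER_CUBIC))
cv2.imwrite("pics/d2.png",cv2.resize(im[185:305,115:300],None,fx=4.2,fy=4.2,interpolation=cv2.INTER_CUBIC))
```

```text
(no output)
```

View pics/d1.png

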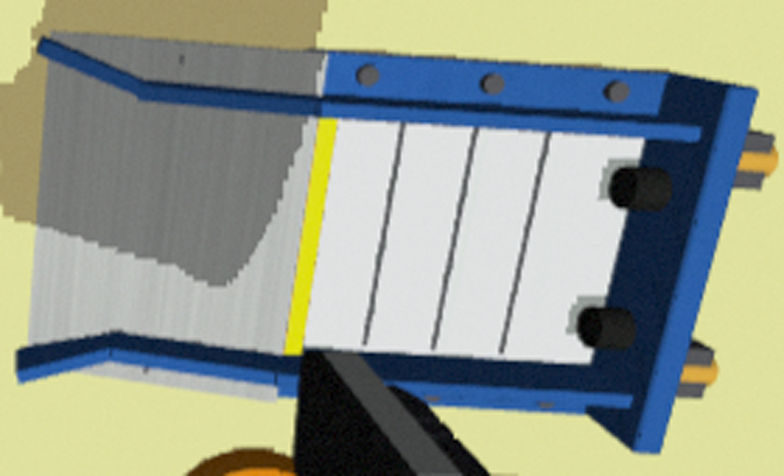

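View pics/d2.png

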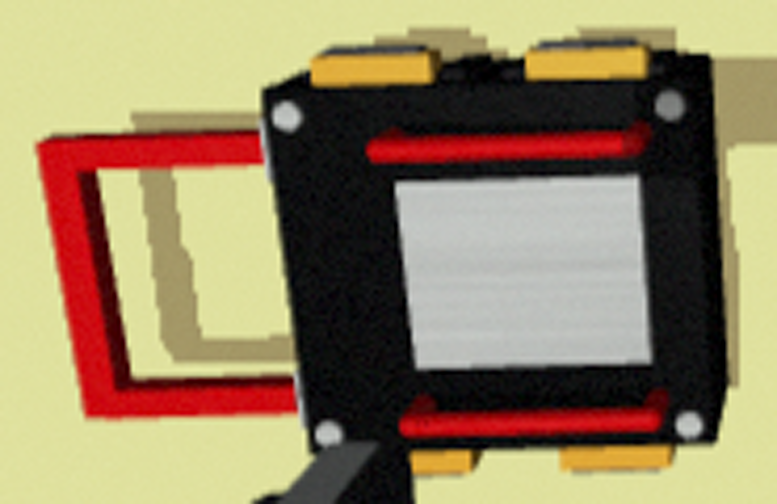

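Run:
```python
from h import *; import pickle
c=pickle.load(open("c1.pkl","rb"))
def P2(u,v,z): return onz(c,115+(u+.5)/4.2-.5,185+(v+.5)/4.2-.5,z)[:2]
def P1(u,v,z): return onz(c,310+(u+.5)/2.8-.5,165+(v+.5)/2.8-.5,z)[:2]
S=np.array([P2(*p,44) for p in [(287,116),(670,104),(328,434),(689,425)]]); print("screws",S.round(1).tolist(), S.mean(0).round(1))
ax=(S[1]-S[0]+S[3]-S[2]); print("len",np.linalg.norm(ax)/2,"ang",np.degrees(np.arctan2(ax[1],ax[0])))
ay=(S[0]-S[2]+S[1]-S[3]); print("wid",np.linalg.norm(ay)/2,"ang",np.degrees(np.arctan2(ay[1],ay[0]))+90)
H=np.array([P2(*p,43) for p in [(40,140),(88,416),(78,168),(115,386)]]); print("handle",H.round(1).tolist())
b=H[0]-H[1]; print("bar len",np.linalg.norm(b),"ang",np.degrees(np.arctan2(b[1],b[0]))+90)
L=np.array([P1(*p,24) for p in [(319,119),(337,119),(287,353),(301,353)]]); print("lip",L.round(1).tolist())
b=L[1]-L[3]; print(np.linalg.norm(b),np.degrees(np.arctan2(b[1],b[0]))+90, "outer",np.degrees(np.arctan2(*(L[0]-L[2])[::-1]))+90)
F=np.array([P1(*p,0) for p in [(49,34),(31,345)]]); print("foot",F.round(1).tolist(), np.degrees(np.arctan2(*(F[0]-F[1])[::-1]))+90)
# plate guide inner top edges z=44
for n,a,b,z in [("guideA in top",(323,114),(700,138),44),("guideA foot on ramp? ",(327,117),(640,140),14),("guideB intop",(280,393),(632,405),44),("outer wall",(668,75),(590,415),52),("wall",(755,90),(660,452),52)]:
    p,q=P1(*a,z),P1(*b,z); print(n,p.round(1),q.round(1),np.degrees(np.arctan2(*(q-p)[::-1])))
B=[P1(638,187,28),P1(606,327,28)]; print("buf",B)
# top cross-check
im=cv2.imread("pics/a_top.png"); ct=imaging.calibration("top")
def PT(u,v,z): return onz(ct,210+(u+.5)/4-.5,190+(v+.5)/4-.5,z)[:2]
print("top screws",np.array([PT(*p,44) for p in [(498,153),(628,147),(503,269),(634,263)]]).mean(0))
print("top lip in edge", PT(278,138,24),PT(271,274,24))
```

```text
screws [[488.2, -198.2], [485.4, -102.1], [574.2, -196.3], [571.9, -99.9]] [ 529.9 -149.1]
len 96.30543482114672 ang 91.51319677197971
wid 86.30097430244243 ang -88.66110740011672
handle [[494.4, -261.7], [569.3, -260.2], [501.6, -253.1], [560.8, -251.8]]
bar len 74.95569910095212 ang -88.84813755644413
lip [[486.9, 61.5], [487.0, 68.7], [587.2, 56.2], [587.2, 62.1]]
100.50293823057393 266.27185224837626 outer 266.9533207158313
foot [[455.4, -44.9], [593.6, -52.0]] 267.0549140468132
guideA in top [481.6  56.3] [491.1 199.3] 86.19355391995529
guideA foot on ramp?  [487.8  68. ] [497.7 197.1] 85.63214005639499
guideB intop [595.9  48.4] [601.7 192.4] 87.6973917323364
outer wall [466.4 177.4] [602.  170.5] -2.9130796348543426
wall [471.9 210.1] [618.5 201.5] -3.362090772418651
buf [array([514.07407287, 190.12483576]), array([574.13497872, 187.04574224])]
top screws [ 530.47360683 -150.19308137]
top lip in edge [588.57418151  61.64657893] [486.53415114  66.3255898 ]
```

```bash
python3 -m inch '[[[10,-30,7],[-0.7,0,0],0.6],[[20,-65,14],[-1.4,0,0],0.6],[[30,-100,21],[-1.4,0,0],0.6],[[45,-135,30],[-1.4,0,0],0.6],[[65,-170,38],[-1.4,0,0],0.6],[[90,-198,42],[-1.4,0,0],0.6],[[120,-198,42],[-1.4,0,0],0.6],[[130,-198,42],[-1.4,0,0],0.6],[[130,-198,42],[-1.4,0,0],0.6]]' 60
python3 - <<'E'
from h import *
s=manip.read_state(); print(s["position"],np.abs(s["dq"]).max(),R.from_rotvec(s["tool_rot"]).as_matrix().round(3).tolist(),s["contact_force"],s["width"])
import pickle
c=imaging.calibration("wrist"); im=imaging.get_image("wrist")
pickle.dump(c,open("c2.pkl","wb")); cv2.imwrite("pics/e_wrist.png",im[:,:,::-1])
E
```

```text
time: 2.82
position: [532.1, -256.2, 121.5]
tool_rot: [-0.02, 1.571, 0.021]
contact_force: [0.0, -0.6, -0.7]
width: 34.2
[ 532.07051151 -256.18665034  121.49272345] 0.027919822925461444 [[-0.001, -0.027, 1.0], [0.001, 1.0, 0.027], [-1.0, 0.001, -0.001]] [ 0.0318236  -0.63647077 -0.66898375] 34.19851468985621
```

View pics/e_wrist.png

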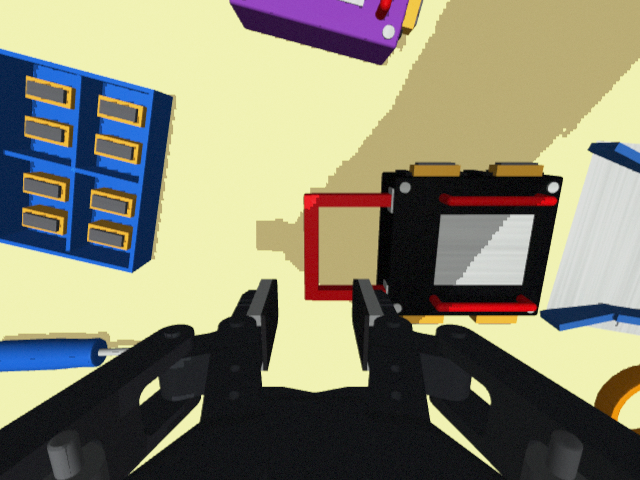

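Run:
```python
from h import *; import pickle
c=pickle.load(open("c2.pkl","rb"))
for p in [(304.5,195),(304.5,299),(318,206),(318,288)]: print(onz(c,*p,43)[:2].round(1))
print("screws",np.array([onz(c,*p,44)[:2] for p in [(405,187),(553,187),(397,309),(533,307)]]).round(1).tolist())
s=manip.read_state(); print(s["position"],s["time"])
# project of TCP points
for z in (-19,0): print(proj(c,np.array(s["position"])+np.array([0,0,z])))
```

```text
[ 495.4 -263.1]
[ 569.8 -261.8]
[ 502.4 -254. ]
[ 561.1 -252.3]
screws [[488.4, -197.7], [485.9, -101.4], [575.5, -195.1], [571.5, -97.7]]
[ 532.61763715 -256.780731    122.26169628] 2.875
[312.16415969 283.61136801]
[311.91965946 299.74434236]
```

```bash
python3 -m inch '[[[20,0,0],[0,0,0],0.6],[[45,0,0],[0,0,0],0.6],[[70,0,0],[0,0,0],0.6],[[90,0,0],[0,0,0],0.6],[[102,0,0],[0,0,0],0.6],[[102,0,0],[0,0,0],0.6],[[102,0,0],[0,0,0],0.6]]' 60
python3 - <<'E'
from h import *
s=manip.read_state(); print(s["position"],s["contact_force"],s["width"])
im=imaging.get_image("wrist")
cv2.imwrite("pics/f_wrist.png",im[:,:,::-1])
E
```

```text
time: 3.75
position: [532.9, -258.0, 20.4]
tool_rot: [-0.02, 1.569, 0.019]
contact_force: [0.6, -0.4, -0.3]
width: 33.9
[ 532.9078516  -258.03106432   20.38026983] [ 0.6212657  -0.44676233 -0.27747193] 33.87893026159153
```

View pics/f_wrist.png

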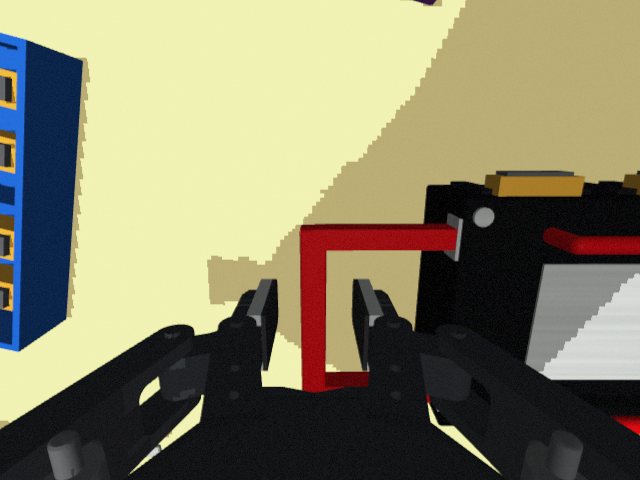

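```bash
python3 -m inch '[[[0,0,0],[0,0,0],0.8],[[0,0,0],[0,0,0],0.9],[[0,0,0],[0,0,0],1],[[0,0,0],[0,0,0],1],[[0,0,0],[0,0,0],1],[[0,0,0],[0,0,0],1]]' 70
```

```text
time: 4.55
position: [532.6, -258.1, 20.0]
tool_rot: [-0.02, 1.57, 0.019]
contact_force: [-0.8, -0.2, 6.8]
width: 8.4
```

```bash
python3 -m inch '[[[0,1.5,-1],[0.4,0,0],1],[[0,3,-2.3],[0.9,0,0],1],[[0,4.5,-3.5],[1.4,0,0],1],[[0,6,-4.7],[1.9,0,0],1],[[0,7.5,-6],[2.4,0,0],1],[[0,9,-7.2],[2.9,0,0],1],[[0,10.5,-8.4],[3.3,0,0],1],[[0,12,-9.6],[3.7,0,0],1],[[0,13.4,-10.6],[4,0,0],1],[[0,14.4,-11.3],[4.3,0,0],1],[[0,14.4,-11.3],[4.3,0,0],1]]' 70
python3 - <<'E'
from h import *; import pickle
s=manip.read_state(); print(s["position"],s["contact_force"],s["torque"],s["width"],R.from_rotvec(s["tool_rot"]).as_matrix().round(3)[:,1])
c=imaging.calibration("wrist"); pickle.dump(c,open("c3.pkl","wb"))
im=imaging.get_image("wrist")
cv2.imwrite("pics/g_wrist.png",im[:,:,::-1])
im=imaging.get_image("top"); cv2.imwrite("pics/g_top.png",im[:,:,::-1]); cv2.imwrite("pics/g_topc.png",cv2.resize(im[190:290,210:410,::-1],None,fx=4,fy=4,interpolation=cv2.INTER_CUBIC))
E
```

```text
time: 5.92
position: [521.4, -244.5, 20.1]
tool_rot: [0.039, 1.569, -0.041]
contact_force: [1.4, -2.8, 6.0]
width: 8.6
[ 521.41518955 -244.50602185   20.05623712] [ 1.41629436 -2.81476123  6.00294238] [-0.684127   -0.08080821 -0.10539316] 8.588444250770156 [ 0.051  0.999 -0.002]
```

View pics/g_wrist.png

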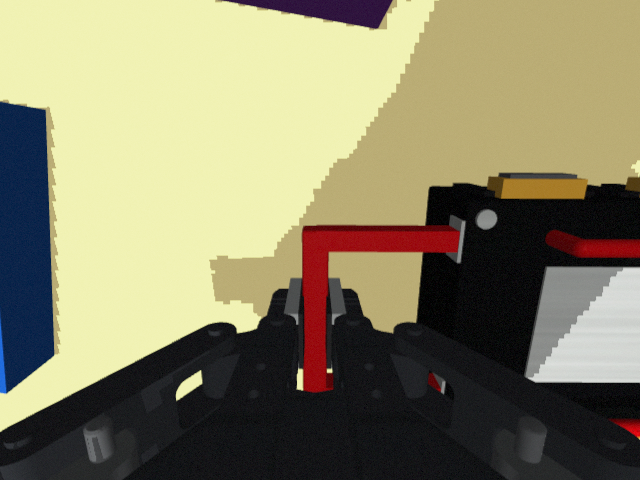

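View pics/g_topc.png

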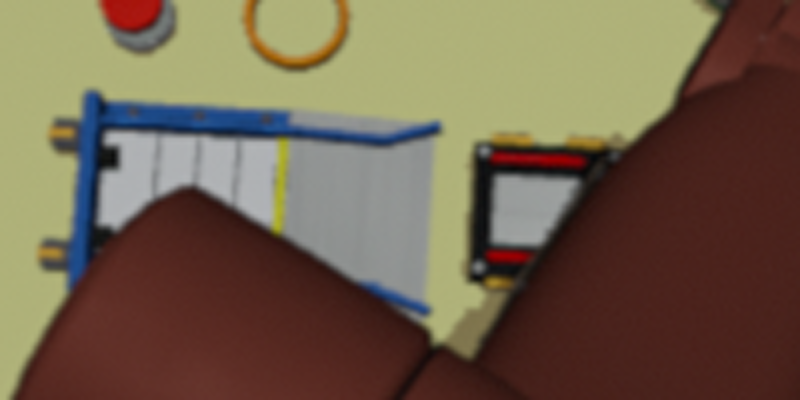

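Run:
```python
from h import *
ct=imaging.calibration("top")
def PT(u,v,z): return onz(ct,210+(u+.5)/4-.5,190+(v+.5)/4-.5,z)[:2]
a,b=PT(484,150,44),PT(479,268,44); print(a,b,"head",np.degrees(np.arctan2(*(a-b)[::-1]))+90)
O=np.array([537.4,64.7]); x=np.array([.0532,.9986]); y=np.array([-.9986,.0532])
m=(a+b)/2-O; print("nose mid along,lat",m@x,m@y)
s=manip.read_state(); p=np.array(s["position"][:2])-O; print("tcp",p@x,p@y)
```

```text
[573.98761313 -91.05956878] [486.68669139 -86.25091914] head 86.84725891933547
nose mid along,lat -153.5162901208123 -1.1055392234288393
tcp -309.6455581588373 -0.49926876894756234
```

```bash
python3 -m inch '[[[0,4,0],[0,0,0],1],[[0,8,0],[0,0,0],1],[[0,12,0],[0,0,0],1],[[0,16,0],[0,0,0],1],[[0,20,0],[0,0,0],1],[[0,24,0],[0,0,0],1],[[0,24,0],[0,0,0],1],[[0,24,0],[0,0,0],0.67],[[0,24,0],[0,0,0],0.67],[[0,24,0],[0,0,0],0.67]]' 70
```

```text
time: 7.28
position: [521.5, -219.4, 19.0]
tool_rot: [0.04, 1.571, -0.039]
contact_force: [0.2, 0.1, 0.7]
width: 28.1
```

```bash
python3 -m inch '[[[0,4,0],[0,0,0],0.67],[[0,8,0],[0,0,0],0.67],[[0,12,0],[0,0,0],0.67],[[0,17,0],[0,0,0],0.67],[[0,22,0],[0,0,0],0.67],[[1,27,0],[0,0,0],0.67],[[2,32,0],[0,0,0],0.67],[[2,37,0],[0,0,0],0.67],[[3,42,0],[0,0,0],0.67],[[3,47,0],[0,0,0],0.67],[[4,52,0],[0,0,0],0.67],[[4,57,0],[0,0,0],0.67]]' 70
python3 - <<'E'
from h import *; import pickle
s=manip.read_state(); print(s["position"],s["contact_force"],s["torque"],s["width"],R.from_rotvec(s["tool_rot"]).as_matrix().round(3)[:,1])
O=np.array([537.4,64.7]); x=np.array([.0532,.9986]); y=np.array([-.9986,.0532]);p=np.array(s["position"][:2])-O; print("tcp",p@x,p@y)
im=imaging.get_image("wrist")
cv2.imwrite("pics/h_wrist.png",im[:,:,::-1])
im=imaging.get_image("scene"); cv2.imwrite("pics/h_scene.png",cv2.resize(im[200:300,235:445,::-1],None,fx=3.8,fy=3.8,interpolation=cv2.INTER_CUBIC))
E
```

```text
time: 8.78
position: [524.5, -162.2, 15.2]
tool_rot: [0.039, 1.571, -0.039]
contact_force: [-0.9, -3.0, -1.5]
width: 28.2
[ 524.47649335 -162.24799082   15.16346672] [-0.87103176 -2.98203453 -1.51172863] [-5.13904252e-01  8.00822672e-02  3.40902262e-04] 28.20324257361489 [0.05  0.999 0.   ]
tcp -227.3177941831888 0.8317806253663953
```

View pics/h_wrist.png

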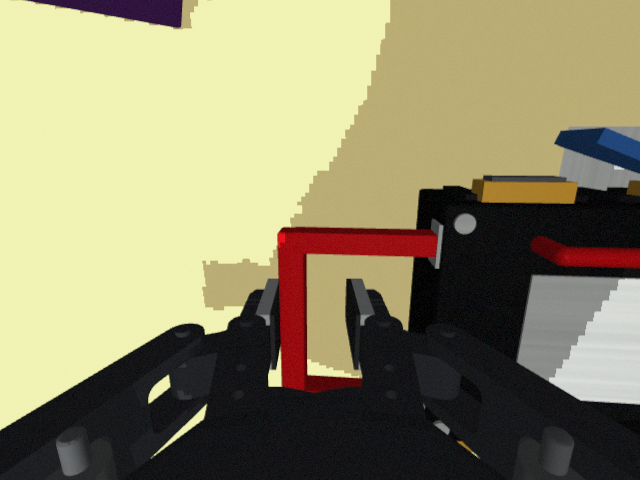

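View pics/h_scene.png

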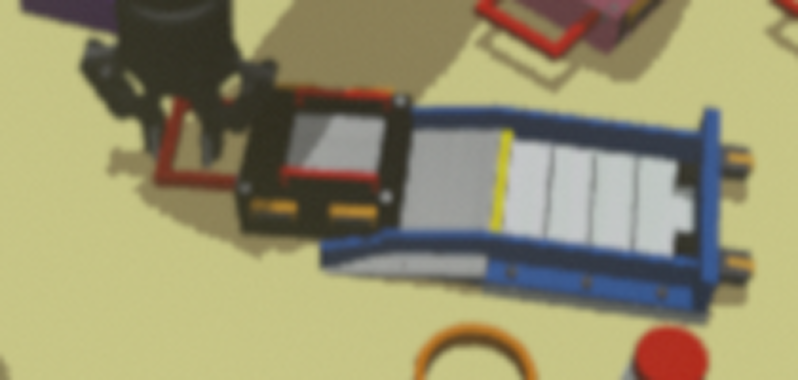

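```bash
python3 -m inch '[[[0,5,0],[0,0,0],0.67],[[1,10,0],[0,0,0],0.67],[[1,15,0],[0,0,0],0.67],[[2,20,0.5],[0,0,0],0.67],[[2,25,0.5],[0,0,0],0.67],[[3,30,0.5],[0,0,0],0.67],[[4,35,0.5],[0,0,0],0.67],[[4,40,0.5],[0,0,0],0.67],[[4,45,0.5],[0,0,0],0.67],[[4,50,0.5],[0,0,0],0.67],[[4,55,0.5],[0,0,0],0.67],[[4,60,0.5],[0,0,0],0.67]]' 70
python3 - <<'E'
from h import *; import pickle
s=manip.read_state(); print(s["position"],s["contact_force"],s["torque"],s["width"],R.from_rotvec(s["tool_rot"]).as_matrix().round(3)[:,1])
O=np.array([537.4,64.7]); x=np.array([.0532,.9986]); y=np.array([-.9986,.0532]);p=np.array(s["position"][:2])-O; print("tcp",p@x,p@y)
im=imaging.get_image("wrist")
cv2.imwrite("pics/i_wrist.png",im[:,:,::-1])
im=imaging.get_image("scene"); cv2.imwrite("pics/i_scene.png",cv2.resize(im[200:300,235:445,::-1],None,fx=3.8,fy=3.8,interpolation=cv2.INTER_CUBIC))
E
```

```text
time: 10.38
position: [528.1, -102.5, 11.3]
tool_rot: [0.039, 1.57, -0.039]
contact_force: [-0.2, -3.1, 0.4]
width: 28.3
[ 528.09259552 -102.51004796   11.28455869] [-0.22852335 -3.12256004  0.41434655] [-7.10463376e-01  7.81120779e-02  4.28595706e-04] 28.282579061804636 [ 0.05   0.999 -0.   ]
tcp -167.47110781620881 0.3987995640696269
```

View pics/i_wrist.png

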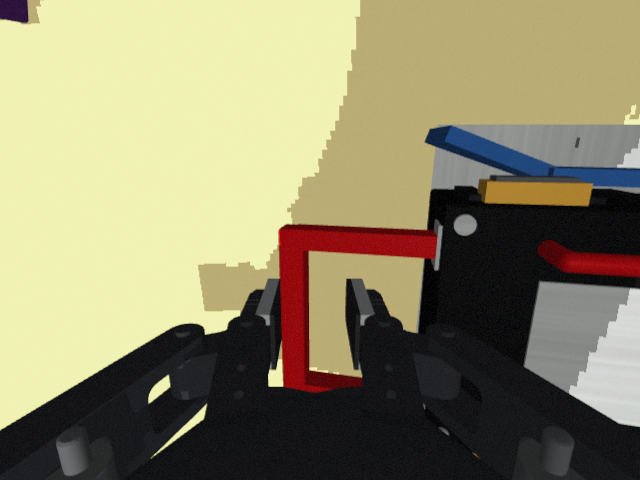

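View pics/i_scene.png

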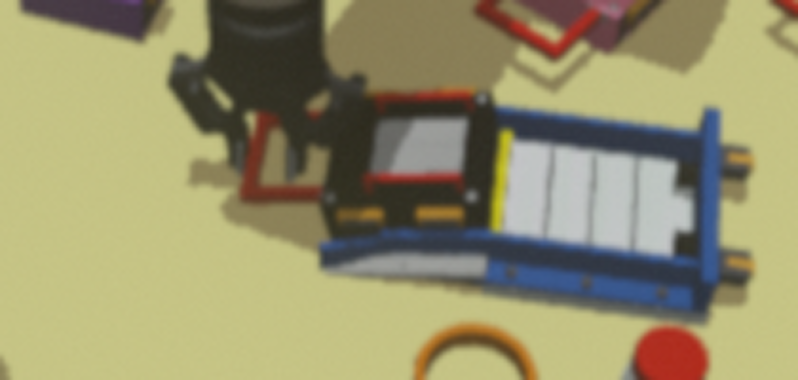

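```bash
python3 -m inch '[[[-1,5,0],[0,0,0],0.67],[[-2,10,0],[0,0,0],0.67],[[-3,15,0],[0,0,0],0.67],[[-4,20,0],[0,0,0],0.67],[[-6,25,0],[0,0,0],0.67],[[-7,30,0],[0,0,0],0.67],[[-8,35,0],[0,0,0],0.67],[[-9,38,0],[0,0,0],0.67],[[-10,41,0],[0,0,0],0.67],[[-11,44,0],[0,0,0],0.67]]' 70
python3 - <<'E'
from h import *; import pickle
s=manip.read_state(); print(s["position"],s["contact_force"],s["torque"],s["width"],R.from_rotvec(s["tool_rot"]).as_matrix().round(3)[:,1])
O=np.array([537.4,64.7]); x=np.array([.0532,.9986]); y=np.array([-.9986,.0532]);p=np.array(s["position"][:2])-O; print("tcp",p@x,p@y)
im=imaging.get_image("wrist")
cv2.imwrite("pics/j_wrist.png",im[:,:,::-1])
im=imaging.get_image("scene"); cv2.imwrite("pics/j_scene.png",cv2.resize(im[200:300,235:445,::-1],None,fx=3.8,fy=3.8,interpolation=cv2.INTER_CUBIC))
E
```

```text
time: 11.72
position: [530.4, -58.8, 22.4]
tool_rot: [0.039, 1.57, -0.039]
contact_force: [0.2, -3.3, -0.6]
width: 27.6
[530.35669016 -58.78192041  22.38982309] [ 0.20801687 -3.3098335  -0.63661687] [-0.71002806  0.08195413  0.03259283] 27.599652520504264 [ 0.05   0.999 -0.   ]
tcp -123.68374981003261 0.464211042755017
```

View pics/j_wrist.png

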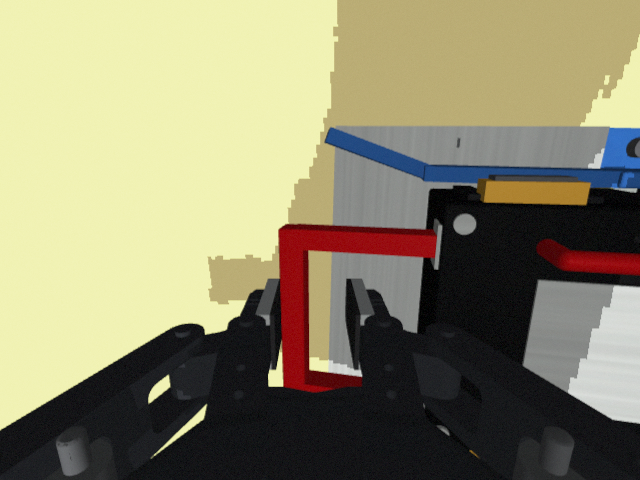

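View pics/j_scene.png

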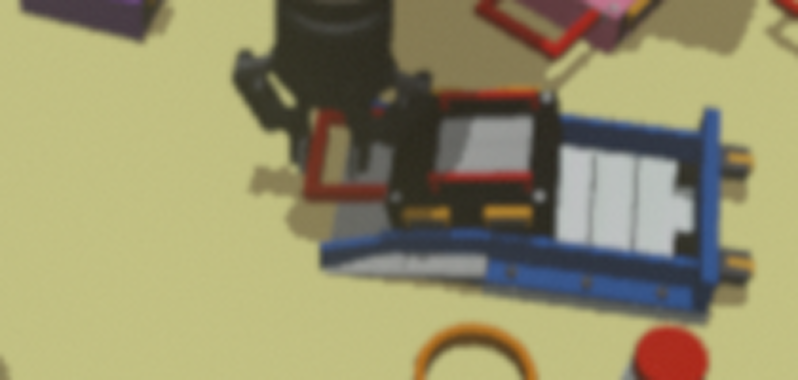

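```bash
python3 -m inch '[[[-0.5,2,0],[0,0,0],0.67],[[-1,4,0],[0,0,0],0.67],[[-1.5,6,0],[0,0,0],0.67],[[-2,8,0],[0,0,0],0.67],[[-2.5,10,0],[0,0,0],0.67],[[-3,12,0],[0,0,0],0.67],[[-3.5,13.5,0],[0,0,0],0.67],[[-4,15,0],[0,0,0],0.67],[[-4.5,16.5,0],[0,0,0],0.67],[[-5,18,0],[0,0,0],0.67],[[-5.5,19,0],[0,0,0],0.67],[[-6,20,0],[0,0,0],0.67]]' 70
python3 - <<'E'
from h import *; import pickle
s=manip.read_state(); print(s["position"],s["contact_force"],s["torque"],s["width"],R.from_rotvec(s["tool_rot"]).as_matrix().round(3)[:,1])
O=np.array([537.4,64.7]); x=np.array([.0532,.9986]); y=np.array([-.9986,.0532]);p=np.array(s["position"][:2])-O; print("tcp",p@x,p@y)
im=imaging.get_image("wrist")
cv2.imwrite("pics/k_wrist.png",im[:,:,::-1])
im=imaging.get_image("scene"); cv2.imwrite("pics/k_scene.png",cv2.resize(im[200:300,235:445,::-1],None,fx=3.8,fy=3.8,interpolation=cv2.INTER_CUBIC))
E
```

```text
time: 13.32
position: [531.3, -38.9, 28.3]
tool_rot: [0.039, 1.57, -0.039]
contact_force: [-0.8, -3.7, 1.4]
width: 28.0
[531.30680388 -38.8767569   28.34569422] [-0.77531095 -3.67217564  1.39192794] [-0.83811885  0.08023745 -0.08900735] 28.031313718902506 [ 0.05   0.999 -0.   ]
tcp -103.75590746924239 0.5743821810486311
```

View pics/k_wrist.png

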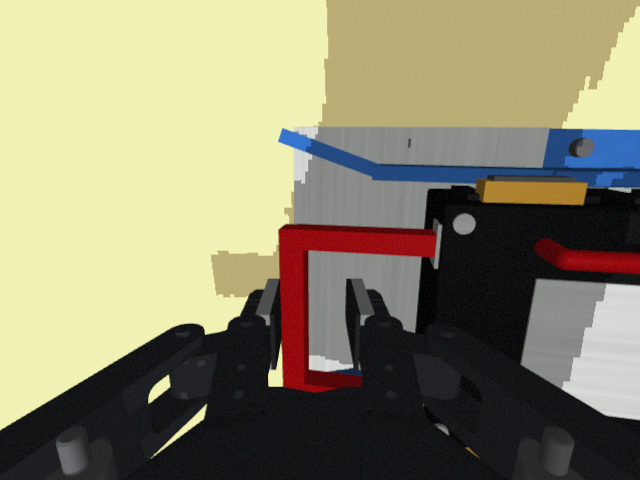

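View pics/k_scene.png

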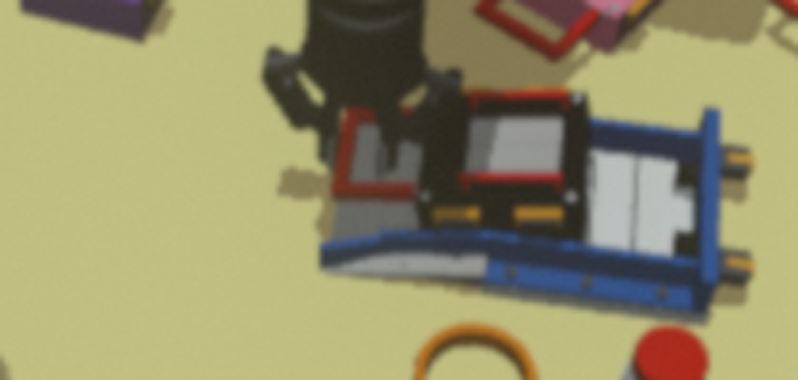

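```bash
python3 -m inch '[[[-0.4,2,0],[0,0,0],0.67],[[-0.8,4,0],[0,0,0],0.67],[[-1.2,6,0],[0,0,0],0.67],[[-1.6,7.5,0],[0,0,0],0.67],[[-2,9,0],[0,0,0],0.67],[[-2.3,10.5,0],[0,0,0],0.67],[[-2.6,12,0],[0,0,0],0.67],[[-2.9,13,0],[0,0,0],0.67],[[-3.2,14,0],[0,0,0],0.67],[[-3.5,15,0],[0,0,0],0.67]]' 70
python3 - <<'E'
from h import *; import pickle
s=manip.read_state(); print(s["position"],s["contact_force"],s["torque"],s["width"],R.from_rotvec(s["tool_rot"]).as_matrix().round(3)[:,1])
O=np.array([537.4,64.7]); x=np.array([.0532,.9986]); y=np.array([-.9986,.0532]);p=np.array(s["position"][:2])-O; print("tcp",p@x,p@y)
im=imaging.get_image("wrist")
cv2.imwrite("pics/l_wrist.png",im[:,:,::-1])
im=imaging.get_image("scene"); cv2.imwrite("pics/l_scene.png",cv2.resize(im[200:300,235:445,::-1],None,fx=3.8,fy=3.8,interpolation=cv2.INTER_CUBIC))
E
```

```text
time: 14.68
position: [532.1, -23.9, 31.9]
tool_rot: [0.039, 1.57, -0.039]
contact_force: [-0.1, -4.4, 2.8]
width: 28.2
[532.10507014 -23.89983282  31.86931666] [-0.07253265 -4.40070547  2.81876627] [-1.0032341   0.09710265  0.03522765] 28.191979386551097 [ 0.05   0.999 -0.   ]
tcp -88.75748332733883 0.5740058523397709
```

View pics/l_wrist.png

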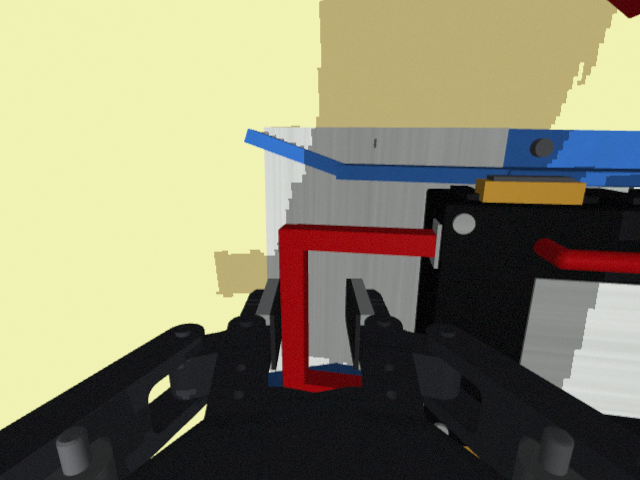

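View pics/l_scene.png

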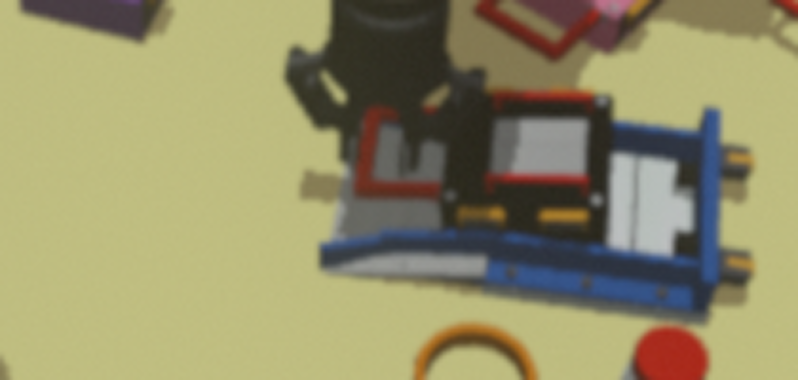

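```bash
python3 -m inch '[[[-2,0.5,0],[0,0,0],0.67],[[-4,1,0],[0,0,0],0.67],[[-6,1.5,0],[0,0,0],0.67],[[-8,2,0],[0,0,0],0.67],[[-10,2.5,0],[0,0,0],0.67],[[-12,3,0],[0,0,0],0.67]]' 70
python3 - <<'E'
from h import *; import pickle
s=manip.read_state(); print(s["position"],s["contact_force"],s["torque"],s["width"],R.from_rotvec(s["tool_rot"]).as_matrix().round(3)[:,1])
O=np.array([537.4,64.7]); x=np.array([.0532,.9986]); y=np.array([-.9986,.0532]);p=np.array(s["position"][:2])-O; print("tcp",p@x,p@y)
im=imaging.get_image("wrist")
cv2.imwrite("pics/m_wrist.png",im[:,:,::-1])
im=imaging.get_image("scene"); cv2.imwrite("pics/m_scene.png",cv2.resize(im[200:300,235:445,::-1],None,fx=3.8,fy=3.8,interpolation=cv2.INTER_CUBIC))
E
```

```text
time: 15.52
position: [532.2, -20.9, 44.0]
tool_rot: [0.039, 1.57, -0.039]
contact_force: [0.4, -0.2, -0.5]
width: 28.1
[532.2438932  -20.9091621   43.96059021] [ 0.36998792 -0.15200993 -0.53080233] [-0.01881801 -0.03481665 -0.00342329] 28.14159534115776 [0.05  0.999 0.   ]
tcp -85.76361415422579 0.5944808230037326
```

View pics/m_wrist.png

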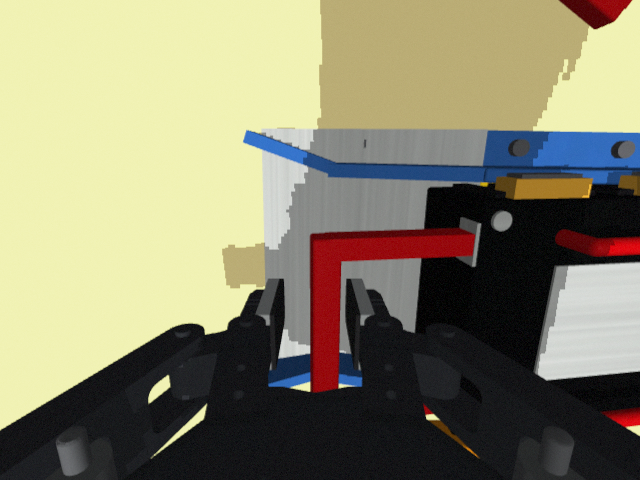

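View pics/m_scene.png

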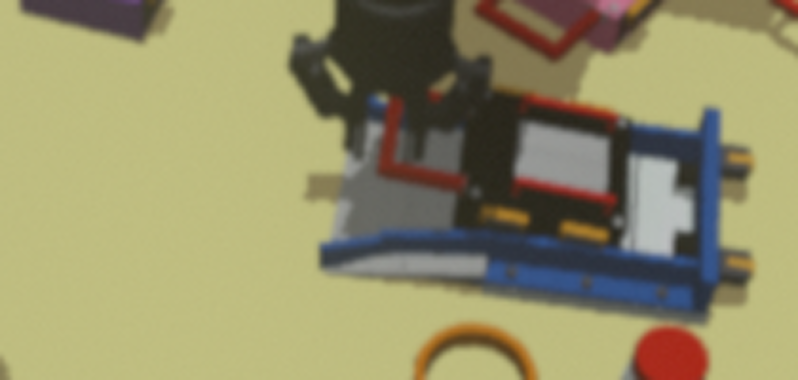

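```bash
python3 -m inch '[[[-1,3,0],[0,0,0],0.67],[[-2,6,0],[0,0,0],0.67],[[-2,9,0.5],[0,0,0],0.67],[[-2,12,0.5],[0,0,0],0.67],[[-1,15,0.5],[0,0,0],0.67],[[-1,18,0.5],[0,0,0],0.67],[[0,21,0.5],[0,0,0],0.67],[[0,24,0.5],[0,0,0],0.67],[[1,27,0.5],[0,0,0],0.67],[[2,30,0.5],[0,0,0],0.67],[[2,32,0.5],[0,0,0],0.67],[[3,34,0.5],[0,0,0],0.67]]' 70
python3 - <<'E'
from h import *; import pickle
s=manip.read_state(); print(s["position"],s["contact_force"],s["torque"],s["width"],R.from_rotvec(s["tool_rot"]).as_matrix().round(3)[:,1])
O=np.array([537.4,64.7]); x=np.array([.0532,.9986]); y=np.array([-.9986,.0532]);p=np.array(s["position"][:2])-O; print("tcp",p@x,p@y)
im=imaging.get_image("wrist")
cv2.imwrite("pics/n_wrist.png",im[:,:,::-1])
im=imaging.get_image("scene"); cv2.imwrite("pics/n_scene.png",cv2.resize(im[200:300,235:445,::-1],None,fx=3.8,fy=3.8,interpolation=cv2.INTER_CUBIC))
E
```

```text
time: 17.12
position: [534.5, 13.1, 40.8]
tool_rot: [0.039, 1.57, -0.039]
contact_force: [0.5, -1.8, 1.2]
width: 28.0
[534.47576538  13.08594321  40.82097571] [ 0.4773412  -1.77295894  1.20790933] [-0.27800151  0.01638517  0.02514755] 28.029345886393212 [ 0.05   0.999 -0.   ]
tcp -51.69736639096171 0.1742728753429823
```

View pics/n_wrist.png

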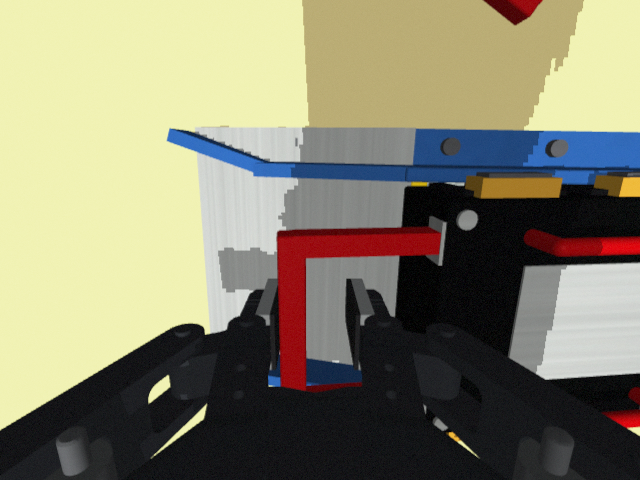

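View pics/n_scene.png

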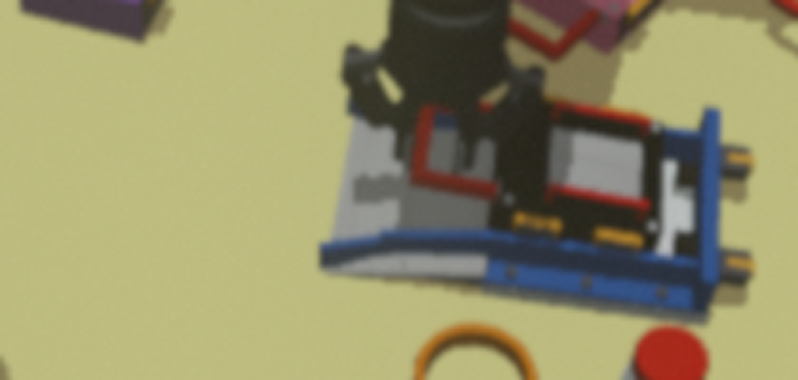

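```bash
python3 -m inch '[[[0,1,0],[0,0,0],0.67],[[0,2,0],[0,0,0],0.67],[[0,3,0],[0,0,0],0.67],[[0.5,4,0],[0,0,0],0.67],[[0.5,5,0],[0,0,0],0.67],[[1,6,0],[0,0,0],0.67],[[1,7,0],[0,0,0],0.67],[[1,7.5,0],[0,0,0],0.67],[[1,8,0],[0,0,0],0.67]]' 70
python3 - <<'E'
from h import *; import pickle
s=manip.read_state(); print(s["position"],s["contact_force"],s["torque"],s["width"])
O=np.array([537.4,64.7]); x=np.array([.0532,.9986]); y=np.array([-.9986,.0532]);p=np.array(s["position"][:2])-O; print("tcp",p@x,p@y)
im=imaging.get_image("wrist")
cv2.imwrite("pics/o_wrist.png",im[:,:,::-1])
E
```

```text
time: 18.35
position: [534.7, 21.0, 39.7]
tool_rot: [0.039, 1.571, -0.039]
contact_force: [-0.9, -0.5, -1.0]
width: 28.4
[534.71145434  21.03417947  39.74014017] [-0.94649685 -0.50762968 -0.96541772] [-0.23527077 -0.0047506  -0.01625044] 28.376263111461974
tcp -43.74771900563615 0.3617600400326193
```

View pics/o_wrist.png

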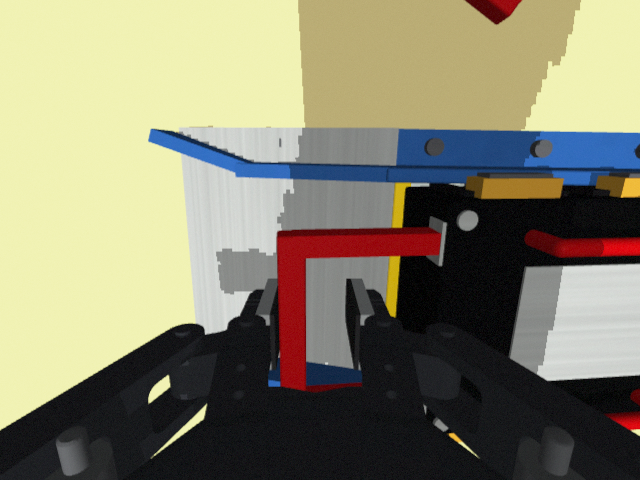

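```bash
python3 -m inch '[[[0,0.5,0],[0,0,0],0.67],[[0,1,0],[0,0,0],0.67],[[0,1.5,0],[0,0,0],0.67],[[0,2,0],[0,0,0],0.67],[[0,2.5,0],[0,0,0],0.67]]' 70
python3 - <<'E'
from h import *; import pickle
s=manip.read_state(); print(s["position"],s["contact_force"],s["torque"],s["width"])
O=np.array([537.4,64.7]); x=np.array([.0532,.9986]); y=np.array([-.9986,.0532]);p=np.array(s["position"][:2])-O; print("tcp",p@x,p@y)
im=imaging.get_image("wrist")
cv2.imwrite("pics/p_wrist.png",im[:,:,::-1])
im=imaging.get_image("scene"); cv2.imwrite("pics/p_scene.png",cv2.resize(im[200:300,235:445,::-1],None,fx=3.8,fy=3.8,interpolation=cv2.INTER_CUBIC))
E
```

```text
time: 19.02
position: [534.9, 23.5, 39.8]
tool_rot: [0.039, 1.57, -0.039]
contact_force: [0.1, -0.5, -0.1]
width: 28.5
[534.93367824  23.51713103  39.79277199] [ 0.11612929 -0.53045718 -0.07460388] [-0.18981249 -0.00254069 -0.01173106] 28.478176935033627
tcp -41.25642127145018 0.27194028364881406
```

View pics/p_wrist.png

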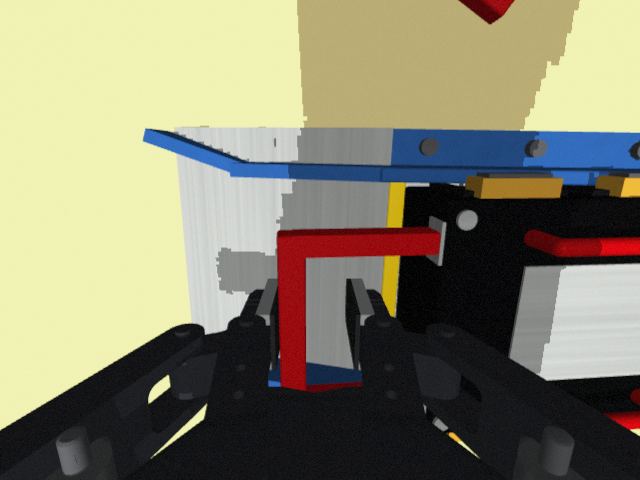

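View pics/p_scene.png

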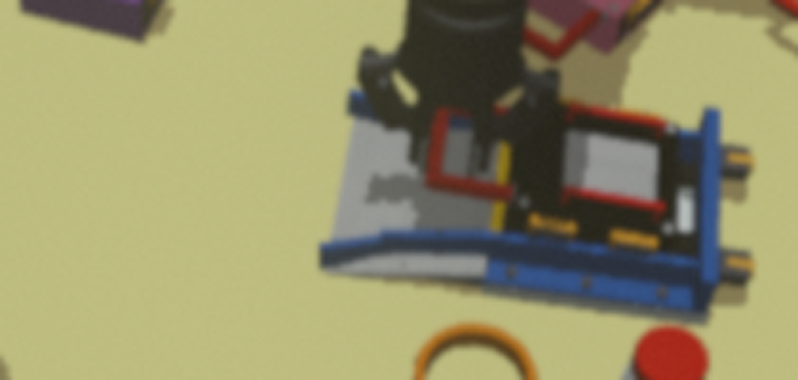

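Run:
```python
from h import *
c=imaging.calibration("wrist")
im=cv2.imread("pics/p_wrist.png")
O=np.array([537.4,64.7]); x=np.array([.0532,.9986]); y=np.array([-.9986,.0532])
for a in (-10,-8,-6,-4,-2,0,2): 
    q=O+a*x+20*y; print(a,proj(c,[*q,24]).round(1))
cv2.imwrite("pics/p_c.png",cv2.resize(im[160:340,340:480],None,fx=4,fy=4,interpolation=cv2.INTER_NEAREST)[:600])
hsv=cv2.cvtColor(im,cv2.COLOR_BGR2HSV)
for v in (200,215,230): print(v,[(u,im[v,u].tolist()) for u in range(380,412,2)])
```

```text
-10 [377.  247.3]
-8 [381.1 247.3]
-6 [385.2 247.3]
-4 [389.2 247.3]
-2 [393.3 247.3]
0 [397.4 247.3]
2 [401.4 247.4]
200 [(380, [135, 138, 135]), (382, [134, 136, 135]), (384, [133, 134, 133]), (386, [134, 139, 133]), (388, [58, 142, 167]), (390, [23, 177, 208]), (392, [21, 177, 208]), (394, [24, 175, 207]), (396, [24, 176, 208]), (398, [27, 176, 208]), (400, [24, 178, 208]), (402, [17, 176, 207]), (404, [5, 67, 81]), (406, [2, 0, 0]), (408, [4, 0, 2]), (410, [3, 3, 1])]
215 [(380, [135, 137, 135]), (382, [134, 136, 134]), (384, [136, 138, 135]), (386, [138, 141, 138]), (388, [15, 161, 191]), (390, [25, 176, 208]), (392, [18, 174, 206]), (394, [18, 176, 205]), (396, [26, 177, 208]), (398, [22, 175, 207]), (400, [18, 173, 205]), (402, [22, 166, 197]), (404, [0, 2, 2]), (406, [8, 9, 3]), (408, [4, 3, 3]), (410, [0, 0, 0])]
230 [(380, [0, 4, 82]), (382, [10, 8, 86]), (384, [5, 1, 83]), (386, [8, 8, 85]), (388, [2, 4, 84]), (390, [0, 0, 83]), (392, [0, 0, 80]), (394, [12, 11, 86]), (396, [10, 4, 85]), (398, [0, 0, 83]), (400, [7, 6, 86]), (402, [9, 4, 85]), (404, [7, 6, 84]), (406, [0, 0, 79]), (408, [14, 9, 86]), (410, [3, 0, 82])]
```

View pics/p_c.png

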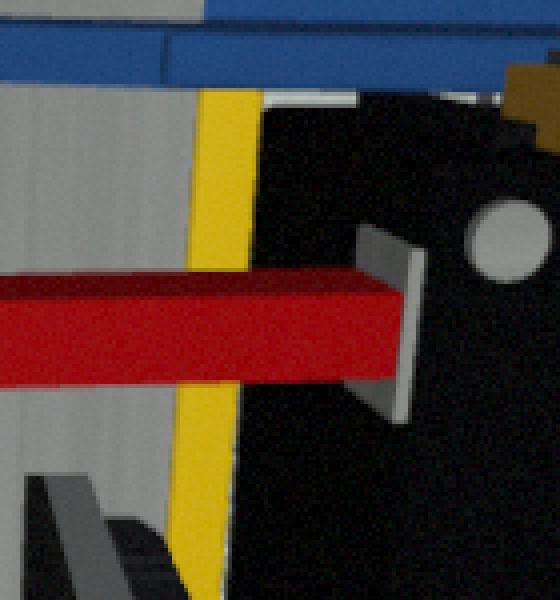

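```bash
python3 -m inch '[[[0,0.5,0],[0,0,0],0.67],[[0,1,0],[0,0,0],0.67],[[0,1,0],[0,0,0],0.67]]' 70
python3 - <<'E'
from h import *; import pickle
s=manip.read_state(); print(s["position"],s["contact_force"],s["torque"],s["width"])
im=imaging.get_image("wrist")
cv2.imwrite("pics/q_wrist.png",im[:,:,::-1])
E
```

```text
time: 19.5
position: [535.0, 24.5, 39.8]
tool_rot: [0.039, 1.57, -0.039]
contact_force: [0.2, -1.1, -0.1]
width: 27.9
[534.98541537  24.53418151  39.80849109] [ 0.21906475 -1.11928605 -0.11307647] [-0.18577918 -0.02998086  0.00908128] 27.91444956127206
```

View pics/q_wrist.png

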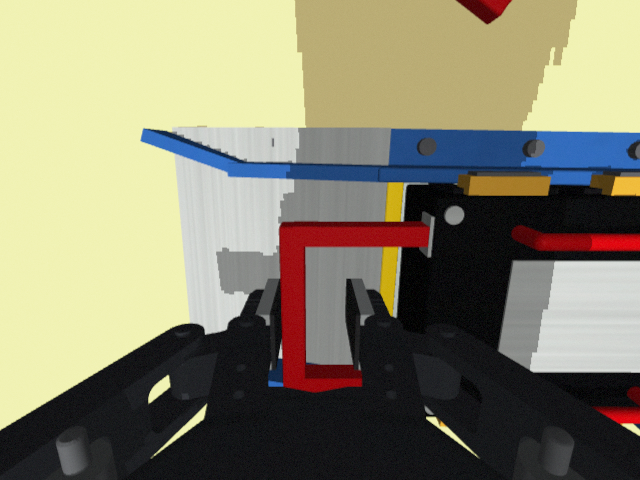

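```bash
python3 -m inch '[[[1,-2,0],[0,0,0],0.67],[[2,-5,0],[0,0,0],0.67],[[3,-8,0],[0,0,0],0.67],[[3,-11,0],[0,0,0],0.67],[[3,-14,0],[0,0,0],0.67],[[3,-16,0],[0,0,0],0.67],[[3,-17,0],[0,0,0],0.67],[[3,-17,0],[0,0,0],0.67]]' 70
python3 - <<'E'
from h import *; import pickle
s=manip.read_state(); print(s["position"],s["contact_force"],s["torque"],s["width"])
im=imaging.get_image("wrist")
cv2.imwrite("pics/r_wrist.png",im[:,:,::-1])
im=imaging.get_image("scene"); cv2.imwrite("pics/r_scene.png",cv2.resize(im[200:300,235:445,::-1],None,fx=3.8,fy=3.8,interpolation=cv2.INTER_CUBIC))
E
```

```text
time: 20.55
position: [534.1, 7.5, 36.8]
tool_rot: [0.039, 1.57, -0.039]
contact_force: [-0.0, -0.4, -0.2]
width: 28.0
[534.13486219   7.4696269   36.81892074] [-0.00641494 -0.43233668 -0.17578574] [-0.00092994  0.00826525 -0.06326005] 27.995408532705987
```

View pics/r_wrist.png

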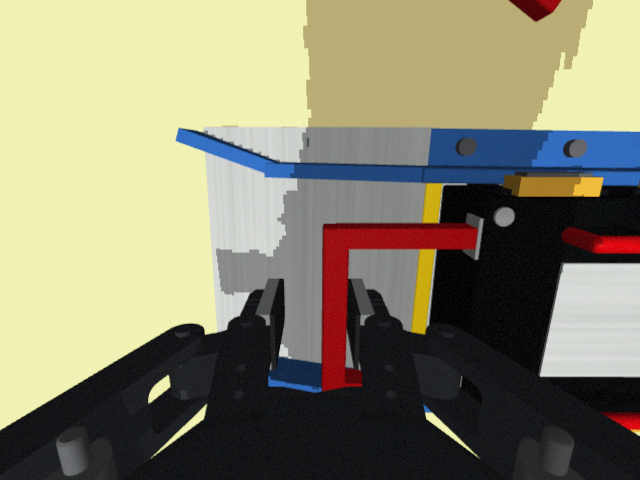

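View pics/r_scene.png

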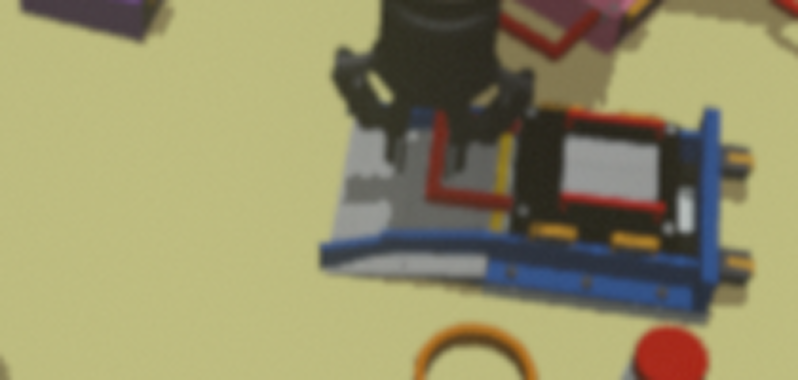

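```bash
python3 -m inch '[[[0,-0.5,0],[0,0,0],0.67],[[0,-1,0],[0,0,0],0.67],[[0,-1.5,0],[0,0,0],0.67],[[0,-2,0],[0,0,0],0.67],[[0,-2,0],[0,0,0],0.67]]' 70;  python3 -m inch '[[[0,-0.5,0],[0,0,0],0.67],[[0,-1,0],[0,0,0],0.67],[[0,-1,0],[0,0,0],0.67]]' 70
```

```text
time: 21.28
position: [534.1, 5.6, 36.8]
tool_rot: [0.039, 1.57, -0.039]
contact_force: [0.4, 1.8, -1.5]
width: 27.7
time: 21.65
position: [534.0, 4.4, 36.8]
tool_rot: [0.039, 1.57, -0.039]
contact_force: [0.1, 2.4, 0.9]
width: 28.2
```

```bash
python3 -m inch '[[[0,-0.4,0],[0,0,0],0.67],[[0,-0.4,0],[0,0,0],0.67]]' 70;  python3 -m inch '[[[0,-0.4,0],[0,0,0],0.67],[[0,-0.4,0],[0,0,0],0.67]]' 70
```

```text
time: 21.9
position: [534.0, 4.1, 36.8]
tool_rot: [0.039, 1.57, -0.039]
contact_force: [0.2, 0.6, 0.2]
width: 28.2
time: 22.15
position: [533.9, 3.7, 36.8]
tool_rot: [0.039, 1.57, -0.039]
contact_force: [0.0, 1.0, 0.3]
width: 28.2
```

Run:
```python
from h import *
s=manip.read_state(); print(s["position"],s["contact_force"],s["width"])
im=imaging.get_image("wrist")
cv2.imwrite("pics/s_c.png",cv2.resize(im[160:340,340:520,::-1],None,fx=3,fy=3,interpolation=cv2.INTER_NEAREST))
```

```text
[533.94844847   3.67441087  36.81186241] [0.02514586 1.04778365 0.28783143] 28.16635720774748
```

View pics/s_c.png

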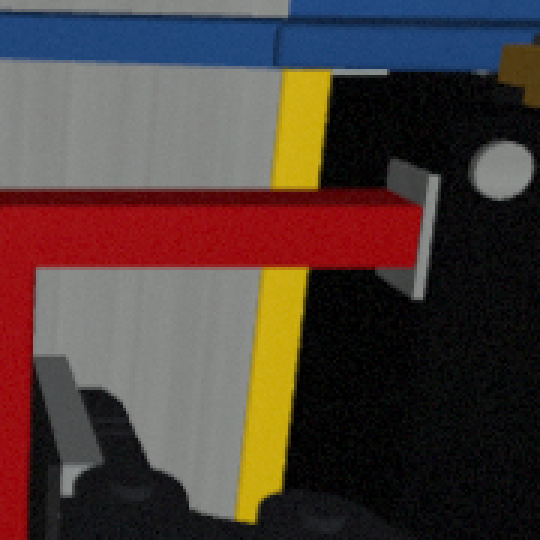

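```bash
python3 -m inch '[[[0,-0.4,0],[0,0,0],0.67],[[0,-0.4,0],[0,0,0],0.67]]' 70;  python3 -m inch '[[[0,-0.4,0],[0,0,0],0.67],[[0,-0.4,0],[0,0,0],0.67]]' 70 | grep -E "pos|cont"; python3 -m inch '[[[0,-0.4,0],[0,0,0],0.67],[[0,-0.4,0],[0,0,0],0.67]]' 70 | grep -E "pos|cont"
```

```text
time: 22.45
position: [533.9, 3.3, 36.8]
tool_rot: [0.039, 1.57, -0.039]
contact_force: [-0.2, 1.5, 1.1]
width: 28.3
position: [533.9, 3.0, 36.8]
contact_force: [0.2, 1.5, -0.3]
position: [533.6, 2.8, 36.8]
contact_force: [-0.6, 4.8, 1.5]
```

```bash
python3 -m inch '[[[0,-0.3,0],[0,0,0],0.67],[[0,-0.3,0],[0,0,0],0.67]]' 70| grep -E "pos|cont|wid"; python3 -m inch '[[[0,-0.3,0],[0,0,0],0.67],[[0,-0.3,0],[0,0,0],0.67]]' 70 | grep -E "pos|cont|wid"
```

```text
position: [533.5, 2.6, 36.8]
contact_force: [-1.2, 5.7, 1.8]
width: 28.2
position: [533.4, 2.5, 36.8]
contact_force: [-2.5, 6.2, 2.2]
width: 27.9
```

```bash
python3 -m inch '[[[0,-0.4,0],[0,0,0],0.67],[[0,-0.4,0],[0,0,0],0.67]]' 70| grep -E "pos|cont|wid"; python3 -m inch '[[[0,-0.4,0],[0,0,0],0.67],[[0,-0.4,0],[0,0,0],0.67]]' 70 | grep -E "pos|cont|wid"
```

```text
position: [533.4, 2.4, 36.7]
contact_force: [-0.6, 7.2, 1.7]
width: 28.2
position: [533.4, 2.4, 36.7]
contact_force: [-0.3, 10.1, 1.6]
width: 27.7
```

Run:
```python
from h import *
s=manip.read_state(); print(s["position"],s["contact_force"],s["width"],s["time"])
im=imaging.get_image("wrist")
cv2.imwrite("pics/t_w.png",im[:,:,::-1])
cv2.imwrite("pics/t_c.png",cv2.resize(im[160:340,340:520,::-1],None,fx=3,fy=3,interpolation=cv2.INTER_NEAREST))
```

```text
[533.41286632   2.36634128  36.73283202] [-0.33208837 10.11249521  1.56528221] 27.70061507826378 23.95
```

View pics/t_c.png

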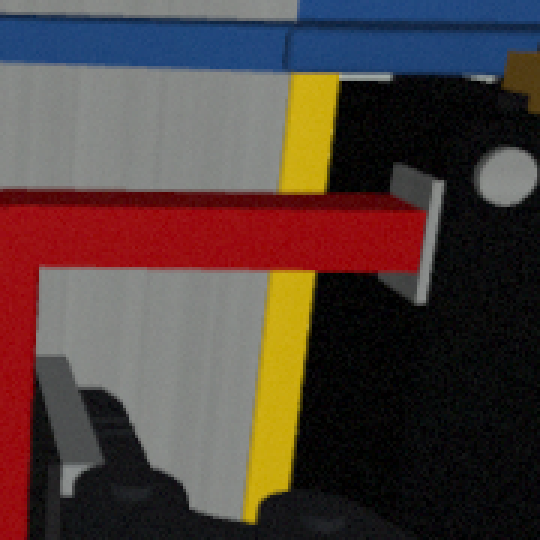

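```bash
python3 -m inch '[[[0,-0.3,0],[0,0,0],0.67],[[0,-0.3,0],[0,0,0],0.67],[[0,-0.3,0],[0,0,0],0.67]]' 70| grep -E "pos|cont|wid"
```

```text
position: [533.4, 2.3, 36.7]
contact_force: [-1.4, 10.3, 2.0]
width: 28.0
```

```bash
python3 -m inch '[[[0,-0.2,0],[0,0,0],0.67],[[0,-0.2,0],[0,0,0],0.67]]' 70| grep -E "pos|cont|wid";  python3 -m inch '[[[0,0,0],[0,0,0],0.67]]' 70| grep -E "pos|cont|wid"
```

```text
position: [533.4, 2.3, 36.7]
contact_force: [-1.0, 12.2, 2.0]
width: 28.3
position: [533.4, 2.3, 36.7]
contact_force: [-0.9, 12.0, 1.5]
width: 28.0
```

```bash
python3 -m inch '[[[0,0,0],[0,0,0],0.67],[[0,0,0],[0,0,0],0.67],[[0,0,0],[0,0,0],0.67]]' 70| grep -E "time|pos|cont|wid";  python3 -m inch '[[[0,0.5,0],[0,0,0],0.67],[[0,1,0],[0,0,0],0.67],[[0,1.5,0],[0,0,0],0.67],[[0,2.5,0],[0,0,0],0.67],[[0,4,0],[0,0,0],0.67],[[0,6,0],[0,0,0],0.67],[[0,8,0],[0,0,0],0.67],[[0,10,0],[0,0,0],0.67],[[0,10,0],[0,0,0],0.67]]' 70| grep -E "pos|cont|wid"
python3 - <<'E'
from h import *
im=imaging.get_image("wrist")
cv2.imwrite("pics/u_w.png",im[:,:,::-1])
im=imaging.get_image("scene"); cv2.imwrite("pics/u_scene.png",cv2.resize(im[200:300,235:445,::-1],None,fx=3.8,fy=3.8,interpolation=cv2.INTER_CUBIC))
E
```

```text
time: 25.12
position: [533.4, 2.3, 36.7]
contact_force: [-0.6, 11.1, 2.1]
width: 28.1
position: [534.3, 10.7, 36.8]
contact_force: [-0.1, 0.2, 0.2]
width: 27.8
```

View pics/u_w.png

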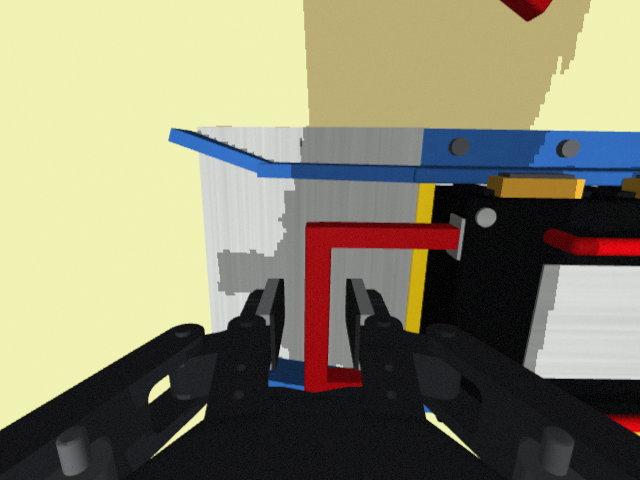

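View pics/u_scene.png

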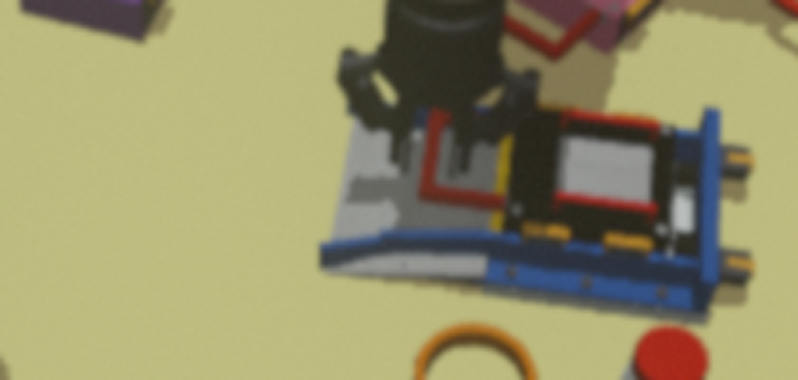

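```bash
python3 -m inch '[[[-5,0,0],[0,0,0],0.67],[[-12,0,0],[0,0,0],0.67],[[-22,0,0],[0,0,0],0.67],[[-35,0,0],[0,0,0],0.67],[[-50,0,0],[0,0,0],0.67],[[-70,0,0],[0,0,0],0.67],[[-95,0,0],[0,0,0],0.67],[[-125,-15,0],[0,0,0],0.67],[[-160,-30,0],[0,0,0],0.67],[[-170,-40,0],[0,0,0],0.67],[[-170,-40,0],[0,0,0],0.67],[[-170,-40,0],[0,0,0],0.67]]' 70| grep -E "time|pos|cont|wid"
python3 - <<'E'
from h import *
im=imaging.get_image("wrist")
cv2.imwrite("pics/v_w.png",im[:,:,::-1])
im=imaging.get_image("scene"); cv2.imwrite("pics/v_s.png",im[:,:,::-1]);cv2.imwrite("pics/v_scene.png",cv2.resize(im[200:300,235:445,::-1],None,fx=3.8,fy=3.8,interpolation=cv2.INTER_CUBIC))
s=manip.read_state(); print(s["position"],np.abs(s["dq"]).max(),s["contact_force"])
E
```

```text
time: 27.85
position: [531.6, -28.9, 205.7]
contact_force: [-0.2, -0.5, 0.3]
width: 28.1
[531.60559154 -28.82673143 205.70564616] 0.0038986090017824656 [ 0.4317179   0.05215944 -0.27911665]
```

View pics/v_w.png

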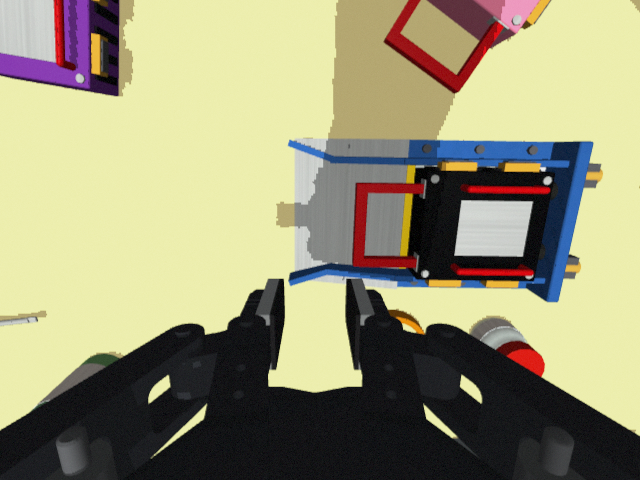

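View pics/v_scene.png

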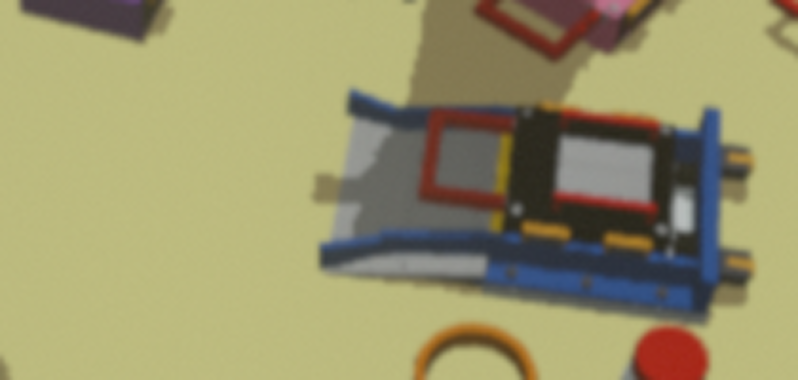

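View pics/v_s.png

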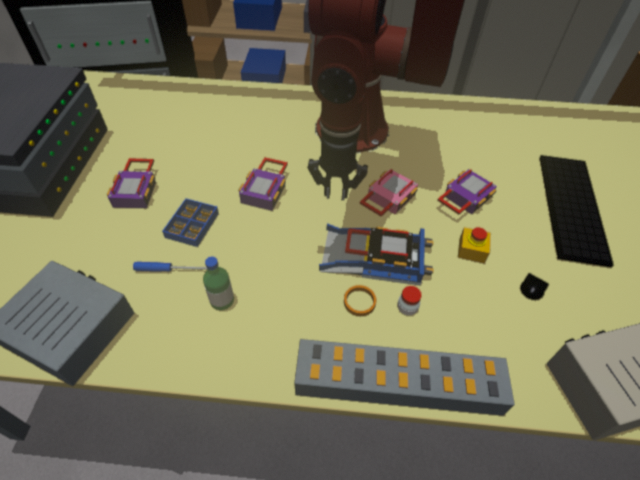

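Run:
```python
from h import *
c=imaging.calibration("wrist")
O=np.array([537.4,64.7]); x=np.array([.0532,.9986]); y=np.array([-.9986,.0532])
for p in [(435,179),(548,180),(425,273),(536,275)]:
    q=onz(c,*p,58)[:2]-O; print("screw along,lat",(q@x).round(1),(q@y).round(1))
q=onz(c,412,200,24)[:2]-O; print("lip inner edge",q@x)
print(manip.sign_off(), manip.read_state()["time"])
```

```text
screw along,lat 9.7 42.5
screw along,lat 106.4 41.9
screw along,lat 8.7 -43.0
screw along,lat 111.2 -44.7
lip inner edge 1.4110049832583758
the job is handed in; nothing more can be done
the job is handed in; nothing more can be done
```

The black unit is seated on the plate with its tail caught behind the yellow lip. The pull test held at about 12 N, and I handed the job in at about 28 s of the 64 s allowed.

- **Slide:** I gripped the handle on the table to straighten the unit. Then I straddled the handle loosely and pushed the unit up the ramp without lifting it. It hung at the balance point over the lip because finger friction held the tail down. I raised the fingers about 12 mm so the nose could tip onto the plate.
- **Seating:** I pushed the last stretch in 0.5 to 1 mm steps until the tail dropped. Pushing force read about 1 N at the end, so there was no sign of hitting the buffers.
- **Pull test:** Pulling back against the lip read 12.2, 12.0 and 11.1 N, and the unit did not move. I then backed off until the fingers touched nothing and rose clear, with the force reading back near zero.

**Last checks:** The final pictures show the unit flat with its tail at the lip. The other bench items and the emergency stop look untouched. From the screws, the tail measures about 1 mm from the lip, which is within the 2 mm calibration. One nose screw reads about 5 mm farther along than the other. I put that down to picking pixels by hand, because the unit looks straight between the guides.

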